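# Refit the brake lever of the cheese portioning turntable

## Robot

A 7-joint arm with a two-finger parallel gripper is mounted at the origin on the work surface. World frame = base frame: x ahead of the robot, y to its left, z up, the work surface at z = 0. Lengths are in m, angles in rad, forces in N, time in s.
With the tool pointing down it reaches from about 0.425 to 0.975 m from the base axis. Payload 16.7 kg.
Tool frame: the origin (TCP) lies midway between the tips of the shut fingers; the grasp point (between the pads) lies 19 mm behind it; z points along the fingers, y is the direction in which the jaws open and shut (so a half turn about z gives the same grasp; the last joint's range is limited). The gripper opens to 85 mm and grips with 20 to 120 N. Pads are 22 mm wide; open, the fingers measure 114 mm over their backs; the gripper's body (76 mm by 85 mm) begins 54 mm behind the grasp point. The pads swing forward as they close: fully open they stand 13 mm farther back than shut.
Start: joints at [-1.27, 0.426, 0.074, 1.606, -0.034, 1.111, -0.067], TCP at [0.294, 0.608, 0.231] pointing down, gripper open.
Joint ranges: [-2.85, 2.85], [-0.5, 2.14], [-1.23, 1.37], [0.21, 2.46], [-1.02, 4.16], [0.16, 2.05], [-2.73, 2.73]. Speed limits (rad/s): [1.89, 1.89, 2.39, 2.39, 3.01, 3.01, 3.01].

## Interface

Orientations are given as a unit quaternion [x, y, z, w].
In Python, from cell import r gives the robot as it stands.
- The arm moves only by the tool drive_tool, never from a script. Its argument "series" is text: rows parted by semicolons, each of 5 numbers parted by spaces: the finger opening in m, from 0 to 0.0854, then the shift along the tool's x, y, z in m, then the turn about the tool's z in degrees. A call has 1 to 20 rows; each row is the pose to reach, as a shift and turn from the pose measured when the call began, along the tool's axes at that moment; what a row does not reach only later rows make up. A row lasts 1/8 s, in which the tool goes at most 62.5 mm and 10.7 degrees, less where a joint would pass 70% of its speed; a pose out of reach is approached as far as the arm can. A call with a gripper value outside its range is refused whole. The fingers move at their own pace and stop on an object; "newtons" is the grip in N (left out, the last holds). Time passes only in rows, so rows that repeat a pose let the fingers close. It gives the time, the measured TCP pose, the force and the opening at its end, in the units of the state.
- r.read_state(): the state, without advancing time (a new reading comes with each control period).
- r.camera(name): name is "scene" or "top"; returns (picture, depth): 480x640x3 uint8, red, green, blue; 480x640 float32, m along the optical axis (not along the pixel's ray), 0 where there is no reading.
- r.camera_model(name): a dict with "fx", "fy", "cx", "cy" (pixels), "extrinsics" (4x4, takes a point from world to camera coordinates). Camera axes: x right, y down, z forward; pixel columns grow to the right and rows downward; lengths in m; the calibration is good to about 2 mm. A picture is of the moment at which its call begins. camera_model takes no time and is no camera call.
- r.close_job(): hands the job in, once; it reports no verdict.
The state is a dict: "t": time; "joint_pos": joint angles; "joint_velocities": joint speeds; "joint_efforts": joint torques, N m; "tool_pos": TCP position; "ee_rot": TCP orientation; "contact_force": force on the tool from outside, world axes, zero at the start; "torque": the same for the moment, N m; "gripper_width": finger opening in m.
Only numpy, scipy, OpenCV 4.12 (cv2) and the standard library are available. Lean on these libraries where they do the work, as an engineer would, in place of code of your own. Each camera call takes 0.05 s, during which the arm holds its last target.

## Task

The turntable's brake lever has been washed. Put it back on the splined brake shaft, turning it until the splines match, and slide it fully home without forcing it; then swing it clockwise (seen from above) to its stop to set the brake. Fit it so that, with the brake set, the arm points out from the turntable's front and not over the platter; let go of it and leave the other things alone.

Things in the scene. Friction and masses are not known exactly. Their poses are not given: they have to be found in the camera images.
- lever_hub (a point): The brake lever (loose; steel hub, light red moulded arm; 0.19 to 0.31 kg), at first lying flat on the blue drying mat (4 mm thick). This point is the centre of its square hub, on the bore's axis, half-way up. Hub 38 x 38 mm, 26 mm high, its sides flat: good to grip from above across the arm. x points along the arm to the knob, z up along the bore.
- lever_bore (a point): Centre of the bore's lower mouth (same axes). The bore goes right through: 26 mm wide, with 6 teeth standing inward to 9.5 mm from the axis, 60 deg apart (30, 90, ... deg from x). The arm is 20 mm wide, 10 mm thick, its underside flush with the hub's, and ends 129 mm from the bore's axis.
- lever_knob (a point): Centre of the black bulb-shaped knob standing up on the arm's end and fixed to it: 116 mm along x from the bore's axis, 21 mm higher than lever_hub, at most 27 mm thick, its top 19 mm above this point.
- stand: Cheese portioning turntable, bolted down. Origin on the table under the brake shaft's axis; x points from its front (brake end) to the platter, z up. The grey brake housing below the shaft is 70 mm wide, 50 mm high.
- platter_mid (a point): Centre of the steel platter's top, 185 mm along the stand's x and 55 mm above the table; 260 mm across. Half a cheese lies on the half away from the brake, 58 mm high.
- shaft_end (a point): Top of the splines of the upright brake shaft, on its axis, 84 mm above the table; stand's axes. 6 ribs (25 mm across, 5 mm wide, 60 deg apart) at an angle that differs each time and is NOT measured: turn the resting lever up to 30 deg either way to feel it drop in (play about 3 deg each way; arm in line with a rib). A tapered 17 mm pilot nose, 13 mm high, centres the hub first.
- shaft_shoulder (a point): Shoulder on the shaft, 62 mm above the table: the hub's underside rests here when fully home. The shaft stays where it is left (0.35 N m to turn either way). Clockwise from above the arm swings 52 to 69 deg (plus play) with the shaft, against up to 0.55 N m, to a solid stop, and stays there when let go. So an arm put on about 60 deg counter-clockwise of the stand's -x ends near straight out.
- brake_shoe (a joint): Travel of the rubber brake shoe towards the platter's rim, driven by the shaft (m, 5 mm per rad of the shaft): 0 to 0.0015 with the brake off, 0.006 at the shaft's solid stop (brake set). It says nothing of the splines' angle.
- knife_wet_mid (a point): Bystander: cheese knife with black bulb handle on the far half of the mat, 140 mm long; this point is its middle, 15 mm up.
- spacer_mid (a point): Bystander: brass ring, 42 mm across, 12 mm high, on the far half of the mat; its centre.
Mind the look-alikes: they are no part of the job. There is more than one size of the part that bears lever_hub; the job needs the middle-sized.

How it is judged:
By the outcome, as a careful person would: the job done as asked, in the order asked, and still so for the second after the job is handed in, with the robot touching nothing.
It also fails if it takes over 72 s, if anything falls off the work surface, if the arm or the gripper's body presses on something with over 40 N, if the wrist force passes 120 N, or if a joint passes its speed limit or range.

## Working session

There is one attempt and no reset: what is moved stays moved. The work goes in short steps, Python scripts to look and compute and a tool call to move; the robot and the scene stay as the last step left them, time stands still between calls to the robot, and variables do not carry over. Pictures are saved under pics/ and viewed, and the job is handed in when it is done.

Besides the shell and the picture viewer there is one more tool, called after "Emit:" by a JSON object that holds its "fn" and its "kwargs", one argument or row to a line. drive_tool: Moves the arm, as the interface text tells. Its arguments: {"type":"object","properties":{"series":{"type":"string"},"newtons":{"type":"number"}},"required":["series"]}

```bash
ls; mkdir -p pics; cat > h.py <<'E'
from cell import r
import numpy as np, cv2
def shot(n,tag):
    im,d=r.camera(n); cv2.imwrite(f'pics/{tag}.png',im[:,:,::-1]); np.save(f'pics/{tag}.npy',d); return im,d
def world(n,d,u,v,z=None):
    m=r.camera_model(n); E=np.array(m['extrinsics']); R=E[:3,:3]; t=E[:3,3]
    ray=np.array([(u-m['cx'])/m['fx'],(v-m['cy'])/m['fy'],1.])
    if z is None:
        w=np.median(d[max(v-1,0):v+2,max(u-1,0):u+2]) ; return R.T@(ray*w-t)
    c=-R.T@t; q=R.T@ray; return c+q*(z-c[2])/q[2]
def pix(n,p):
    m=r.camera_model(n); E=np.array(m['extrinsics']); c=E[:3,:3]@np.array(p)+E[:3,3]
    return c[0]/c[2]*m['fx']+m['cx'], c[1]/c[2]*m['fy']+m['cy']
def crop(tag,u0,v0,u1,v1,out,k):
    im=cv2.imread(f'pics/{tag}.png')[v0:v1,u0:u1]; cv2.imwrite(f'pics/{out}.png',cv2.resize(im,None,fx=k,fy=k,interpolation=cv2.INTER_CUBIC))
E
python3 - <<'E'
from h import *
print(r.read_state())
for n in('scene','top'):
    shot(n,n+'0'); m=r.camera_model(n); print(n,m)
E
```

```text
pics
{'t': 0.0, 'joint_pos': array([-1.26947252,  0.42674543,  0.07383822,  1.60663249, -0.03412527,
        1.11083369, -0.06709115]), 'joint_velocities': array([-0.00157405, -0.0002731 ,  0.00052308,  0.00064956, -0.00137231,
       -0.00042121,  0.00107126]), 'joint_efforts': array([ 1.01334786e-03, -9.49818707e+01,  3.76185268e+00, -4.63506997e+01,
        1.93593779e-02,  1.01667858e-02,  6.57979808e-05]), 'tool_pos': array([0.293927  , 0.60716125, 0.23059002]), 'ee_rot': array([ 2.23519163e-01,  9.74699298e-01, -6.70066422e-04, -1.15808097e-04]), 'contact_force': array([-0.67503977,  0.16405599,  0.42280184]), 'torque': array([-0.02952613, -0.01373798, -0.02310725]), 'gripper_width': 0.08533088092557203}
scene {'fx': 592.1256286494774, 'fy': 592.1256286494774, 'cx': 320.6164271718008, 'cy': 234.10650106716935, 'extrinsics': array([[ 6.14665405e-01,  7.88787890e-01,  3.24111967e-04,
        -4.00957616e-01],
       [ 4.41842029e-01, -3.43966327e-01, -8.28530499e-01,
        -2.05496848e-01],
       [-6.53423340e-01,  5.09412241e-01, -5.59943843e-01,
         1.54572168e+00],
       [ 0.00000000e+00,  0.00000000e+00,  0.00000000e+00,
         1.00000000e+00]])}
top {'fx': 623.5277707047277, 'fy': 623.5277707047277, 'cx': 321.72238153210003, 'cy': 232.06101663856964, 'extrinsics': array([[-0.00759132, -0.99995953,  0.00482823,  0.01450155],
       [-0.9911769 ,  0.00688552, -0.13236666,  0.59122696],
       [ 0.13232806, -0.00579047, -0.99118906,  1.05512451],
       [ 0.        ,  0.        ,  0.        ,  1.        ]])}
```

View pics/scene0.png

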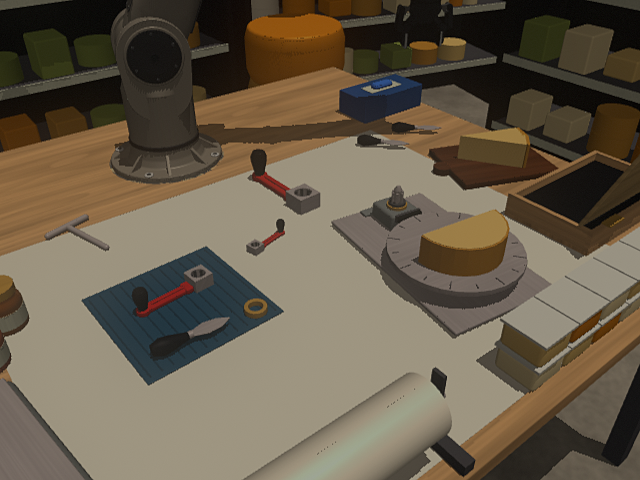

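View pics/top0.png

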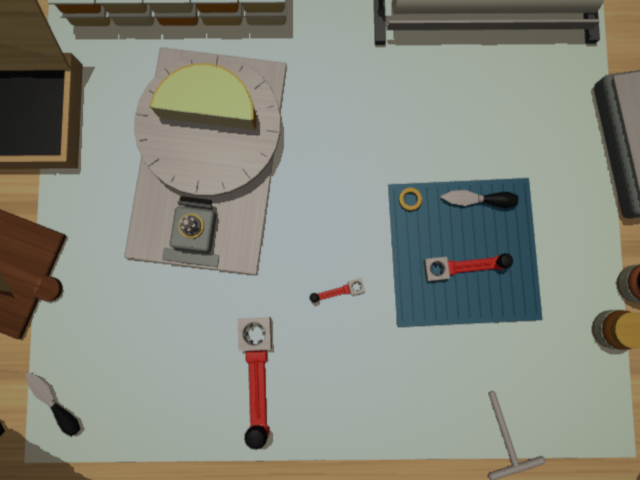

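Three levers are visible in the top view: a large one (hub 255,334), a tiny one (356,287) and a middle-sized one lying on the blue mat (437,269). The one on the mat fits the description. I'll confirm it in a crop.

```bash
python3 - <<'E'
from h import *
crop('top0',400,230,540,310,'c1',5.6)
crop('top0',120,170,260,275,'c2',5.6)
d=np.load('pics/top0.npy')
for n,u,v in [('hubface',428,262),('hubface',446,277),('knob',505,261),('shafttop',191,225),('platter',207,170),('house',178,240)]:
    print(n,world('top',d,u,v))
a=world('top',d,437,268,.03);b=world('top',d,504,261,.057); print(a,b,np.linalg.norm((b-a)[:2]))
E
```

```text
hubface [ 0.53805395 -0.17646263  0.03037744]
hubface [ 0.51143561 -0.20721403  0.03065527]
knob [ 0.53657852 -0.30416744  0.05721226]
shafttop [0.598582   0.23005579 0.08594409]
platter [0.70030393 0.2104132  0.054851  ]
house [0.57786646 0.25966832 0.0489227 ]
[ 0.52739876 -0.19204688  0.03      ] [ 0.53660879 -0.30251056  0.057     ] 0.110846963234008
```

View pics/c1.png

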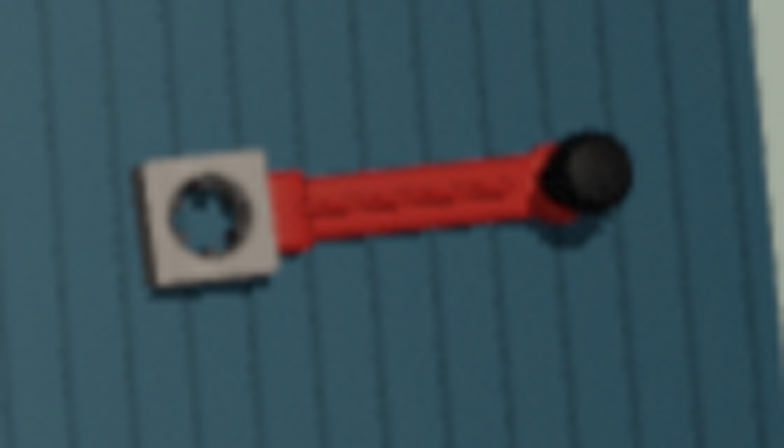

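View pics/c2.png

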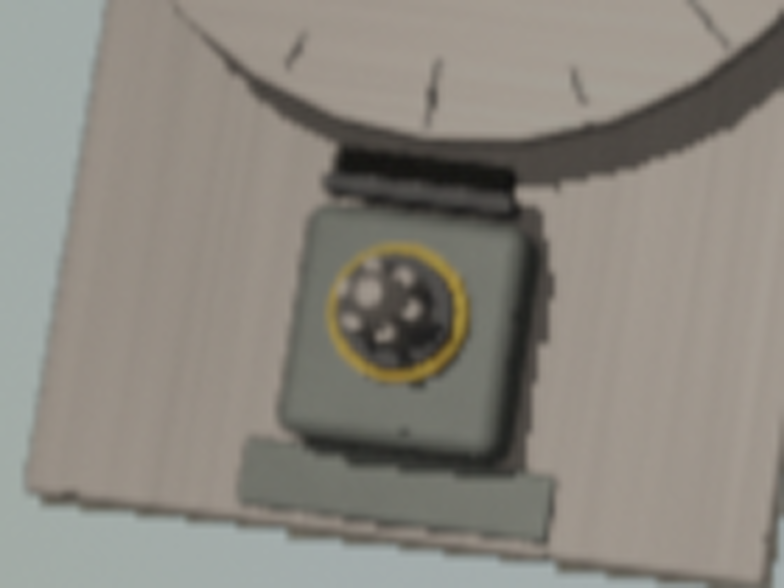

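```bash
python3 - <<'E'
from h import *
d=np.load('pics/top0.npy')
C=lambda x,y,o,z:world('top',d,o[0]+x/5.6,o[1]+y/5.6,z)
o=(400-.41,230-.41)
hc=[C(x,y,o,.030) for x,y in [(140,162),(265,150),(279,272),(155,285)]]
hc=np.array(hc);print('hub',hc.mean(0),[np.linalg.norm(hc[i]-hc[i-1]) for i in range(4)])
for a,b in[(0,1),(3,2)]:
    v=hc[b]-hc[a];print(np.degrees(np.arctan2(v[1],v[0])))
for a,b in[(1,2),(0,3)]:
    v=hc[b]-hc[a];print(np.degrees(np.arctan2(v[1],v[0])))
k=C(592,172,o,.05);v=k-hc.mean(0);print('knob',k,np.linalg.norm(v[:2]),np.degrees(np.arctan2(v[1],v[0])))
# arm edges at z=.014
for a,b in[((320,181),(520,158)),((320,240),(520,218))]:
    v=C(*b,o,.014)-C(*a,o,.014);print('edge',np.degrees(np.arctan2(v[1],v[0])))
print('bore', C(209,215,o,.030))
o=(120-.41,170-.41)
print('nose',C(369,291,o,.097)); print('spl',C(380,298,o,.084)); print('ring',C(398,312,o,.062), world('top',d,191,235))
rib=[(372,265),(405,275),(413,308),(387,332),(350,322),(343,283)]
c=C(380,298,o,.084)
for p in rib:
    v=C(*p,o,.084)-c; print(np.linalg.norm(v),np.degrees(np.arctan2(v[1],v[0])))
# housing corners & platter
q=[C(x,y,o,.05) for x,y in [(312,208),(530,232),(497,455),(278,428)]]; q=np.array(q);print('house',q.mean(0))
for i in range(4):
    v=q[(i+1)%4]-q[i];print(np.linalg.norm(v),np.degrees(np.arctan2(v[1],v[0])))
# platter: points with z~.055 
H,W=d.shape;uu,vv=np.meshgrid(np.arange(W),np.arange(H))
m=r.camera_model('top');E=np.array(m['extrinsics'])
P=np.stack([(uu-m['cx'])/m['fx']*d,(vv-m['cy'])/m['fy']*d,d],-1)@E[:3,:3]-E[:3,:3].T@E[:3,3]
mk=(abs(P[...,2]-.055)<.004)&(P[...,0]>.6)&(P[...,1]>.03)&(P[...,1]<.4)&(uu<300)
cn,_=cv2.findContours(mk.astype(np.uint8),cv2.RETR_EXTERNAL,cv2.CHAIN_APPROX_NONE)
cn=max(cn,key=cv2.contourArea);pp=P[cn[:,0,1],cn[:,0,0]][:,:2]
from scipy.optimize import least_squares
s=least_squares(lambda x:np.hypot(pp[:,0]-x[0],pp[:,1]-x[1])-x[2],[.77,.22,.13],loss='soft_l1',f_scale=.002);print('platter',s.x)
E
```

```text
hub [ 0.52676651 -0.19210747  0.03      ] [np.float64(0.038825813237668434), np.float64(0.03964391359475115), np.float64(0.0385106135898948), np.float64(0.039187577043684786)]
-84.92503309523914
-84.4624358921688
-175.4143930355091
-174.7351071144748
knob [ 0.53839003 -0.30691889  0.05      ] 0.11539830556456883 -84.21906860013117
edge -83.86382370166822
edge -84.16376298480847
bore [ 0.52743005 -0.19189198  0.03      ]
nose [0.60281873 0.23706786 0.097     ]
spl [0.60264547 0.23650897 0.084     ]
ring [0.60156534 0.23555153 0.062     ] [0.58502968 0.23506798 0.05987589]
0.010399014369345667 14.572718664386757
0.01013105395839651 -46.69224563693412
0.010448266431063905 -107.30613830973907
0.01059675483726671 -167.37510131437168
0.011429747293781309 129.23619797946125
0.01213993071362981 67.52753442142699
house [0.59757517 0.23596274 0.05      ]
0.06847185524971794 -96.74451177692582
0.07032308770006067 172.54806541460067
0.06833219073650397 82.54578225740082
0.0694751041040962 -7.34105793359782
platter [0.78438928 0.21219659 0.12836576]
```

The crop confirms it. The hub is 38.5–39.5 mm across, its top is at z = 30 mm and the knob is 115 mm out, so this is the middle-sized lever. Hub is at (0.527, -0.192) with the arm at about -84.4°. The shaft is at about (0.6025, 0.2365), with the stand's x axis at about -7.5°. Ribs sit near 12° + 60k, so the arm should go on at about -108°.

```bash
cat >> h.py <<'E'
from scipy.spatial.transform import Rotation as Ro
def st():
    s=r.read_state(); R=Ro.from_quat(s['ee_rot']).as_matrix()
    print('t %.2f'%s['t'],'p',np.round(s['tool_pos'],4),'yang %.1f'%np.degrees(np.arctan2(R[1,1],R[0,1])),'F',np.round(s['contact_force'],1),'T',np.round(s['torque'],2),'w %.4f'%s['gripper_width'],'j7 %.2f'%s['joint_pos'][6]); return s,R
def go(p,ya):
    s,R=st(); a=np.degrees(np.arctan2(R[1,1],R[0,1]))
    print('shift',np.round(R.T@(np.array(p)-s['tool_pos'])*1000,1),'mm turn',round((a-ya+180)%360-180,1))
E
python3 - <<'E'
from h import *
go([.527,-.192,.10],5.6)
d=np.load('pics/scene0.npy')
for p in [(.527,-.192,.03),(.6025,.2365,.097),(.6025,.2365,.062)]: print(pix('scene',p))
crop('scene0',170,245,290,335,'c3',6)
crop('scene0',350,170,450,240,'c4',6)
E
```

```text
t 0.10 p [0.294  0.6072 0.2307] yang 64.2 F [ 0.6  0.1 -0.9] T [0.06 0.   0.01] w 0.0855 j7 -0.07
shift [-558.  -617.7  131.5] mm turn 58.6
(np.float64(196.1357629832088), np.float64(271.4504666197882))
(np.float64(396.42261994255216), np.float64(185.01242873702702))
(np.float64(395.2169509065228), np.float64(199.6618358933202))
```

View pics/c3.png

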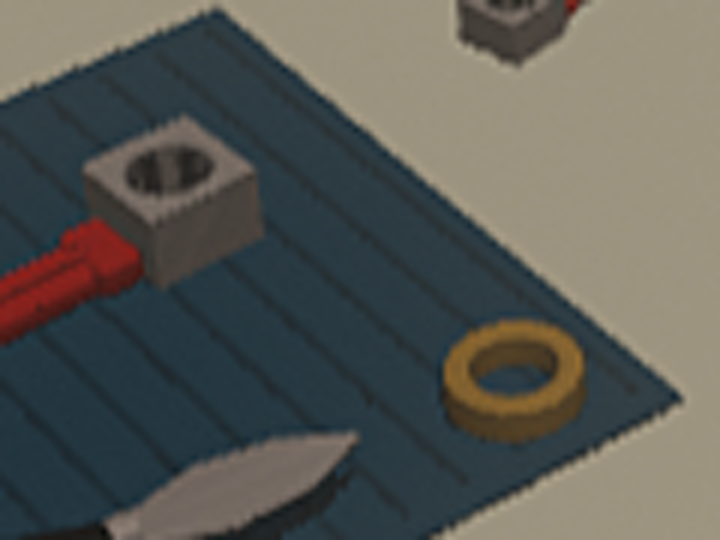

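View pics/c4.png

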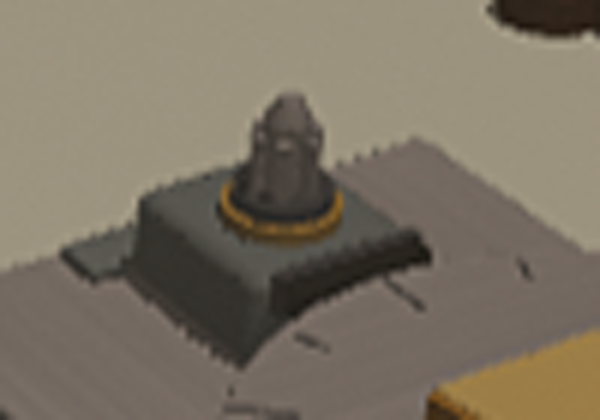

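Scene-camera check: the hub and the nose are both shifted by about the same 2 px, so their relative position is consistent. Moving above the hub.

Emit:
{"fn": "drive_tool", "kwargs": {
  "series": "0.085 -0.056 -0.062 0 6; 0.085 -0.112 -0.124 0 12; 0.085 -0.167 -0.185 0 18; 0.085 -0.223 -0.247 0 24; 0.085 -0.279 -0.309 0 30; 0.085 -0.335 -0.371 0 36; 0.085 -0.391 -0.432 0 42; 0.085 -0.446 -0.494 0 48; 0.085 -0.502 -0.556 0.03 54; 0.07 -0.558 -0.618 0.06 58.6; 0.07 -0.558 -0.618 0.09 58.6; 0.07 -0.558 -0.618 0.131 58.6; 0.07 -0.558 -0.618 0.131 58.6; 0.07 -0.558 -0.618 0.131 58.6; 0.07 -0.558 -0.618 0.131 58.6; 0.07 -0.558 -0.618 0.131 58.6; 0.07 -0.558 -0.618 0.131 58.6",
  "newtons": 60
}}

```text
t: 2.22
tool_pos: [0.5273, -0.1911, 0.101]
ee_rot: [0.671, 0.741, -0.0, 0.0]
contact_force: [0.0, 0.4, -0.6]
gripper_width: 0.0701
```

```bash
python3 - <<'E'
from h import *
go([.527,-.192,.003],5.6)
shot('scene','s1');crop('s1',120,170,320,320,'s1c',4)
E
```

```text
t 2.23 p [ 0.5273 -0.1911  0.101 ] yang 5.7 F [ 0.   0.4 -0.6] T [-0.01 -0.03  0.03] w 0.0701 j7 0.67
shift [-0.8 -0.4 98. ] mm turn 0.1
```

View pics/s1c.png

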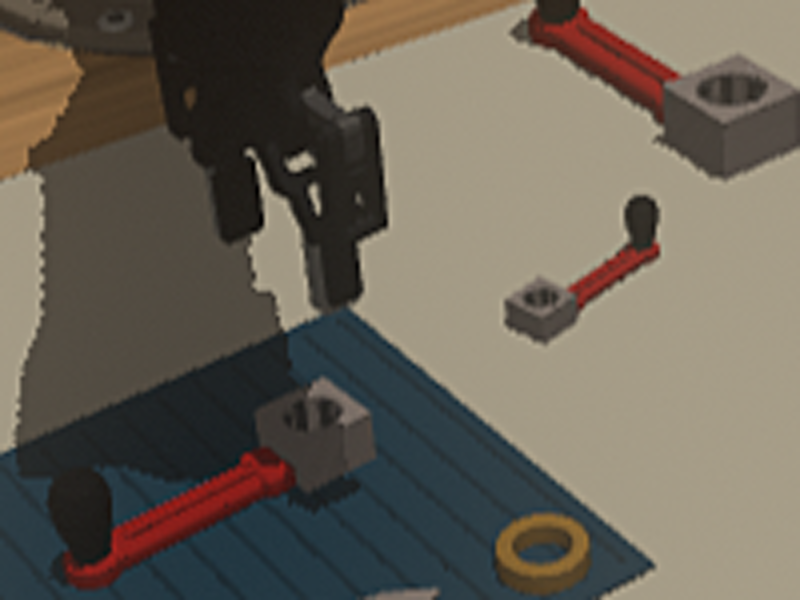

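The fingers straddle the hub, which is at about (315,425) in the crop. Descending and gripping.

Emit:
{"fn": "drive_tool", "kwargs": {
  "series": "0.07 -0.001 0 0.04 0; 0.07 -0.001 0 0.07 0; 0.07 -0.001 0 0.09 0; 0.07 -0.001 0 0.097 0; 0.07 -0.001 0 0.097 0; 0.07 -0.001 0 0.097 0; 0.03 -0.001 0 0.097 0; 0.03 -0.001 0 0.097 0; 0.03 -0.001 0 0.097 0; 0.03 -0.001 0 0.097 0; 0.03 -0.001 0 0.097 0; 0.03 -0.001 0 0.097 0",
  "newtons": 80
}}

```text
t: 3.78
tool_pos: [0.5279, -0.1921, 0.0049]
ee_rot: [0.671, 0.741, 0.0, 0.001]
contact_force: [-3.5, 1.8, 13.4]
gripper_width: 0.0368
```

```bash
python3 - <<'E'
from h import *
st()
shot('scene','s2');crop('s2',120,170,320,320,'s2c',4)
E
```

```text
t 3.77 p [ 0.5279 -0.1921  0.0049] yang 5.7 F [-3.5  1.8 13.4] T [0.35 0.58 0.08] w 0.0368 j7 0.77
```

View pics/s2c.png

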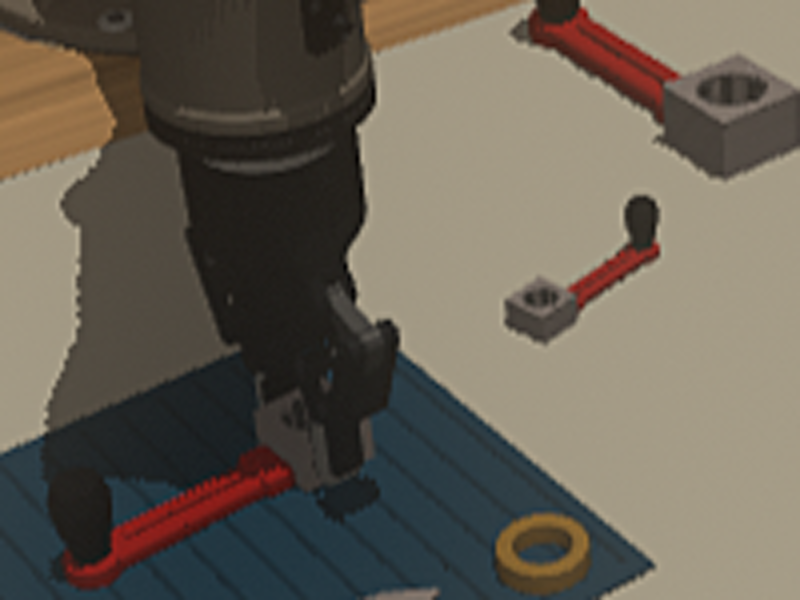

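Gripped: width is 36.8 mm against a 38 mm hub, and the pads are on the hub's sides. Lifting.

Emit:
{"fn": "drive_tool", "kwargs": {
  "series": "0.03 0 0 -0.02 0; 0.03 0 0 -0.06 0; 0.03 0 0 -0.1 0; 0.03 0 0 -0.135 0; 0.03 0 0 -0.135 0; 0.03 0 0 -0.135 0; 0.03 0 0 -0.135 0",
  "newtons": 80
}}

```text
t: 4.7
tool_pos: [0.527, -0.1919, 0.139]
ee_rot: [0.671, 0.741, -0.0, 0.0]
contact_force: [-0.4, 0.4, -3.1]
gripper_width: 0.0363
```

```bash
python3 - <<'E'
from h import *
go([.603,.2365,.135],-18)
shot('scene','s3');crop('s3',120,120,320,270,'s3c',4)
E
```

```text
t 4.70 p [ 0.527  -0.1919  0.139 ] yang 5.7 F [-0.4  0.4 -3.1] T [ 0.01 -0.01 -0.01] w 0.0363 j7 0.64
shift [418.8 118.    4. ] mm turn 23.7
```

View pics/s3c.png

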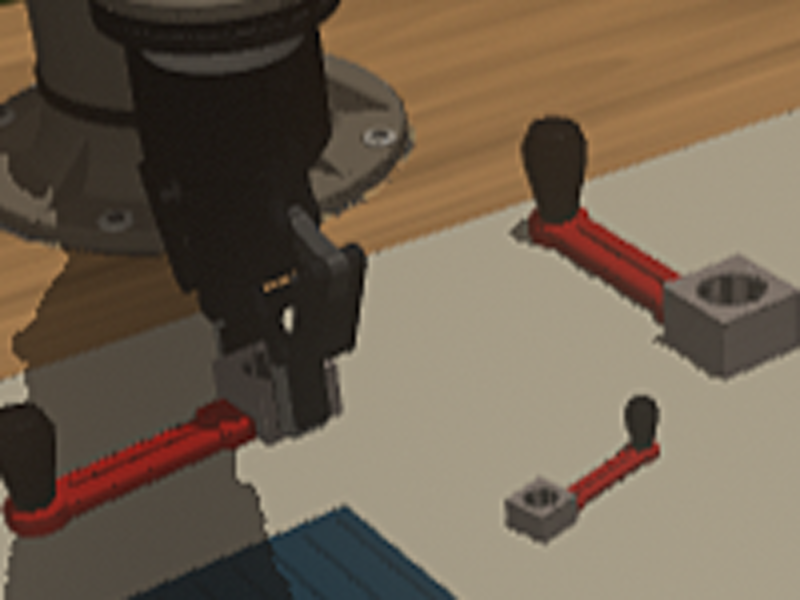

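The lever is held and looks level. Carrying it over the shaft.

Emit:
{"fn": "drive_tool", "kwargs": {
  "series": "0.03 0.035 0.01 0 2; 0.03 0.084 0.024 0 5; 0.03 0.14 0.039 0 8; 0.03 0.195 0.055 0 11; 0.03 0.25 0.07 0 14; 0.03 0.305 0.086 0 17; 0.03 0.35 0.099 0 20; 0.03 0.39 0.11 0 22; 0.03 0.41 0.1155 0 23.7; 0.03 0.419 0.118 0 23.7; 0.03 0.419 0.118 0 23.7; 0.03 0.419 0.118 0 23.7; 0.03 0.419 0.118 0.004 23.7; 0.03 0.419 0.118 0.004 23.7"
}}

```text
t: 6.5
tool_pos: [0.6029, 0.236, 0.1346]
ee_rot: [0.809, 0.587, -0.0, 0.0]
contact_force: [-0.2, 0.8, -3.2]
gripper_width: 0.0366
```

```bash
python3 - <<'E'
from h import *
st()
shot('scene','s4');crop('s4',300,90,460,210,'s4c',5)
shot('top','t4');crop('t4',120,150,320,300,'t4c',4)
E
```

```text
t 6.50 p [0.6029 0.236  0.1346] yang -18.1 F [-0.2  0.8 -3.2] T [ 0.07 -0.02 -0.04] w 0.0366 j7 -0.43
```

View pics/s4c.png

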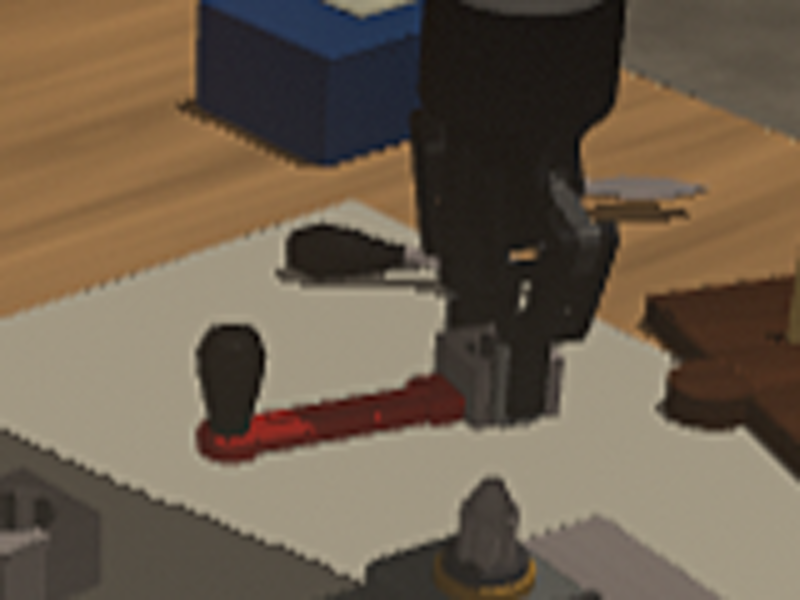

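View pics/t4c.png

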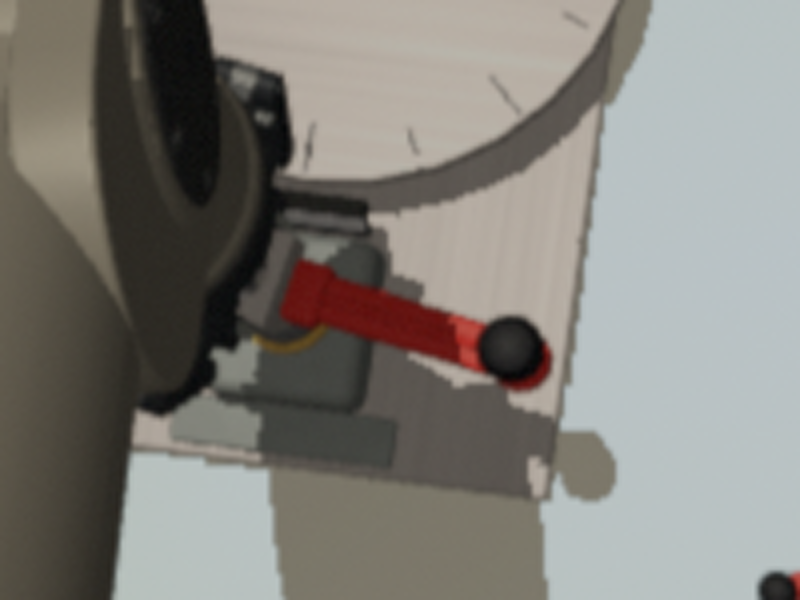

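```bash
python3 - <<'E'
from h import *
d=np.load('pics/t4.npy')
k=world('top',d,247,235,.18);print(k,world('top',d,247,235))
c=np.array([.6029,.236]);v=k[:2]-c;print(np.linalg.norm(v),np.degrees(np.arctan2(v[1],v[0])))
# scene check: projected hub corners (bottom z .1335) and knob center, with +2.3,+1.2 bias
a=np.radians(-108.3);ex=np.array([np.cos(a),np.sin(a)]);ey=np.array([-ex[1],ex[0]])
def P(x,y,z):
    u,v=pix('scene',[*(c+ex*x+ey*y),z]); return round((u+2.3-300)*5),round((v+1.2-90)*5)
print('knobtop',P(.116,0,.1865),'knob mid',P(.116,0,.168),'hub bottom corners',[P(sx*.019,sy*.019,.1335) for sx in(1,-1) for sy in(1,-1)],'armend',P(.129,0,.1335),'noset',[round(x) for x in P(0,0,.097)])
E
```

```text
[0.56879686 0.12505426 0.18      ] [0.56802468 0.12436911 0.18596043]
0.11606886282067776 -107.08668154562
knobtop (236, 327) knob mid (235, 371) hub bottom corners [(478, 431), (437, 390), (564, 416), (522, 375)] armend (202, 455) noset [493, 482]
```

All projections agree within about 1 mm. Lowering over the nose, stopping above the splines.

Emit:
{"fn": "drive_tool", "kwargs": {
  "series": "0.03 0 0 0.012 0; 0.03 0 0 0.022 0; 0.03 0 0 0.03 0; 0.03 0 0 0.035 0; 0.03 0 0 0.039 0; 0.03 0 0 0.042 0; 0.03 0 0 0.042 0; 0.03 0 0 0.042 0"
}}

```text
t: 7.6
tool_pos: [0.6032, 0.2363, 0.0931]
ee_rot: [0.809, 0.587, 0.0, 0.0]
contact_force: [-0.8, -0.2, -2.5]
gripper_width: 0.0368
```

```bash
python3 - <<'E'
from h import *
st()
E
```

```text
t 7.60 p [0.6032 0.2363 0.0931] yang -18.1 F [-0.8 -0.2 -2.5] T [ 0.04  0.03 -0.02] w 0.0368 j7 -0.40
```

No lateral force, so the nose is inside the bore. Easing down further.

Emit:
{"fn": "drive_tool", "kwargs": {
  "series": "0.03 0 0 0.002 0; 0.03 0 0 0.004 0; 0.03 0 0 0.005 0; 0.03 0 0 0.006 0; 0.03 0 0 0.007 0; 0.03 0 0 0.008 0; 0.03 0 0 0.009 0; 0.03 0 0 0.01 0; 0.03 0 0 0.01 0"
}}

```text
t: 8.72
tool_pos: [0.6033, 0.2366, 0.0831]
ee_rot: [0.809, 0.587, 0.0, 0.0]
contact_force: [1.0, 2.2, -1.6]
gripper_width: 0.0367
```

```bash
python3 - <<'E'
from h import *
st()
E
```

```text
t 8.72 p [0.6033 0.2366 0.0831] yang -18.0 F [ 1.   2.2 -1.6] T [ 0.49 -0.22 -0.05] w 0.0367 j7 -0.39
```

Emit:
{"fn": "drive_tool", "kwargs": {
  "series": "0.03 0 0 0.001 0; 0.03 0 0 0.002 0; 0.03 0 0 0.003 0; 0.03 0 0 0.003 0"
}}

```text
t: 9.22
tool_pos: [0.6033, 0.2367, 0.08]
ee_rot: [0.809, 0.588, 0.0, -0.0]
contact_force: [0.7, 1.5, -2.3]
gripper_width: 0.0365
```

```bash
python3 - <<'E'
from h import *
st()
E
```

```text
t 9.22 p [0.6033 0.2367 0.08  ] yang -18.0 F [ 0.7  1.5 -2.3] T [ 0.54 -0.22  0.  ] w 0.0365 j7 -0.39
```

```bash
python3 - <<'E'
from h import *
shot('scene','s5');crop('s5',320,120,440,210,'s5c',6.6)
shot('top','t5');crop('t5',120,150,320,300,'t5c',4)
E
```

```text
(no output)
```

View pics/s5c.png

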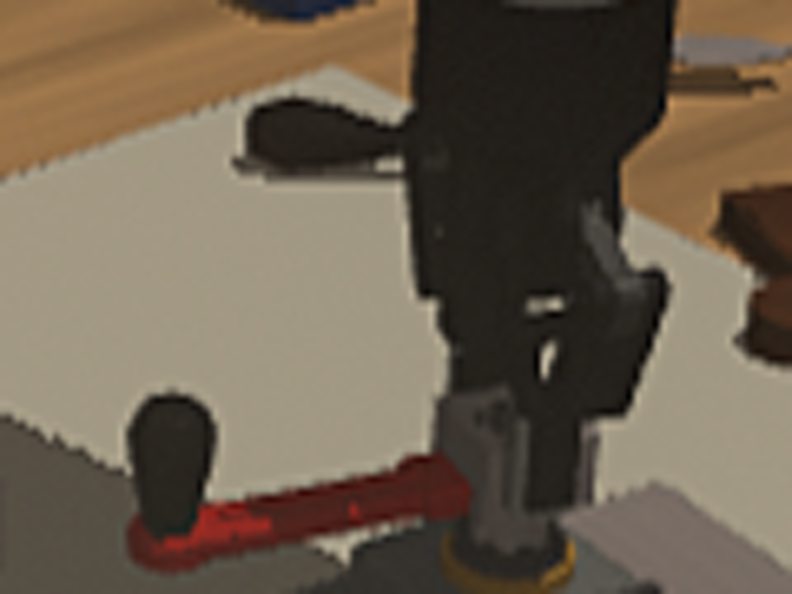

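View pics/t5c.png

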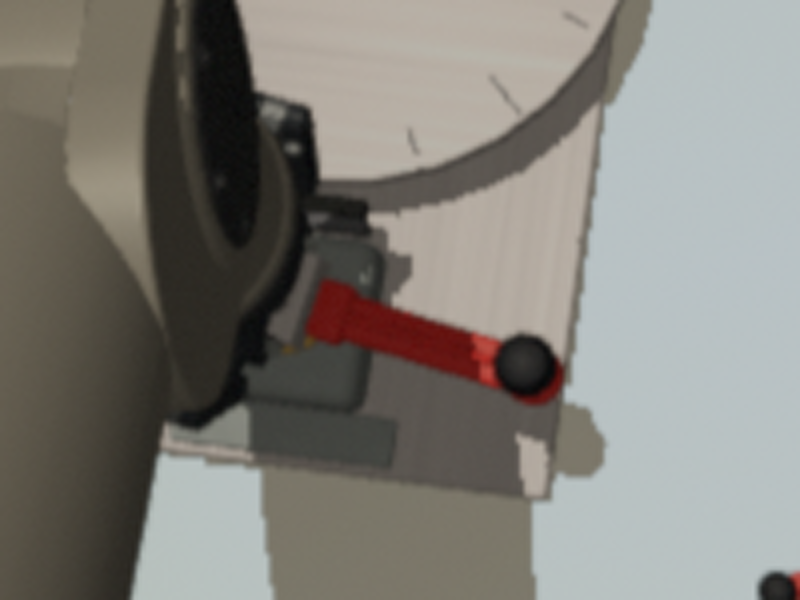

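```bash
python3 - <<'E'
from h import *
d=np.load('pics/t5.npy')
for u,v in((250,240),(251,241),(252,240),(235,237),(225,234),(215,231)): print(world('top',d,u,v))
st()
E
```

```text
[0.56688611 0.12568393 0.13217805]
[0.56535101 0.12415188 0.13143826]
[0.56692678 0.12253884 0.13165805]
[0.5770597  0.15522337 0.09133083]
[0.58248371 0.17225493 0.08934503]
[0.58754566 0.18889594 0.09020142]
t 9.32 p [0.6033 0.2367 0.0801] yang -18.0 F [ 1.1  2.8 -3.7] T [ 0.58 -0.24 -0.03] w 0.0364 j7 -0.39
```

The splines have engaged at once: the hub's underside is at 79 mm, below the spline top at 84 mm, and the knob-top height of 132 mm agrees. Shifting 1 mm along the side force and sliding on down gently.

Emit:
{"fn": "drive_tool", "kwargs": {
  "series": "0.03 0.001 0 0 0; 0.03 0.001 0 0.002 0; 0.03 0.001 0 0.004 0; 0.03 0.001 0 0.005 0; 0.03 0.001 0 0.006 0; 0.03 0.001 0 0.006 0"
}}

```text
t: 10.07
tool_pos: [0.6036, 0.2376, 0.074]
ee_rot: [0.809, 0.587, 0.0, 0.0]
contact_force: [-0.1, 0.3, -2.7]
gripper_width: 0.0367
```

```bash
python3 - <<'E'
from h import *
st()
E
```

```text
t 10.07 p [0.6036 0.2376 0.074 ] yang -18.0 F [-0.1  0.3 -2.7] T [-0.    0.   -0.02] w 0.0367 j7 -0.38
```

Forces are now near zero, so it slides freely. Continuing.

Emit:
{"fn": "drive_tool", "kwargs": {
  "series": "0.03 0 0 0.002 0; 0.03 0 0 0.004 0; 0.03 0 0 0.006 0; 0.03 0 0 0.008 0; 0.03 0 0 0.009 0; 0.03 0 0 0.01 0; 0.03 0 0 0.01 0"
}}

```text
t: 10.95
tool_pos: [0.6035, 0.2376, 0.0639]
ee_rot: [0.809, 0.587, 0.0, 0.0]
contact_force: [0.4, -0.2, -3.3]
gripper_width: 0.0364
```

```bash
python3 - <<'E'
from h import *
st()
E
```

```text
t 10.95 p [0.6035 0.2376 0.0639] yang -18.0 F [ 0.4 -0.2 -3.3] T [ 0.04 -0.04  0.02] w 0.0364 j7 -0.38
```

Emit:
{"fn": "drive_tool", "kwargs": {
  "series": "0.03 0 0 0.0005 0; 0.03 0 0 0.001 0; 0.03 0 0 0.0015 0; 0.03 0 0 0.0015 0"
}}

```text
t: 11.45
tool_pos: [0.6036, 0.2376, 0.0629]
ee_rot: [0.809, 0.587, 0.0, -0.0]
contact_force: [-2.6, -1.1, 5.9]
gripper_width: 0.0364
```

```bash
python3 - <<'E'
from h import *
st()
E
```

```text
t 11.45 p [0.6036 0.2376 0.0629] yang -18.0 F [-2.6 -1.1  5.9] T [-0.17  0.66 -0.03] w 0.0364 j7 -0.38
```

The hub is on the shoulder: 9 N of contact at TCP z = 62.9 mm, which puts the underside at about 62 mm. Swinging clockwise.

Emit:
{"fn": "drive_tool", "kwargs": {
  "series": "0.03 0 0 0 2; 0.03 0 0 0 5; 0.03 0 0 0 9; 0.03 0 0 0 13; 0.03 0 0 0 17; 0.03 0 0 0 20; 0.03 0 0 0 20",
  "newtons": 110
}}

```text
t: 12.32
tool_pos: [0.6033, 0.2377, 0.0631]
ee_rot: [0.899, 0.437, -0.0, -0.0]
contact_force: [-5.0, -0.5, 6.5]
gripper_width: 0.0359
```

```bash
python3 - <<'E'
from h import *
st()
E
```

```text
t 12.32 p [0.6033 0.2377 0.0631] yang -38.1 F [-5.  -0.5  6.5] T [-0.19  0.9   0.28] w 0.0359 j7 -0.66
```

Emit:
{"fn": "drive_tool", "kwargs": {
  "series": "0.03 -0.0003 -0.0005 0 4; 0.03 -0.0003 -0.0005 0 8; 0.03 -0.0003 -0.0005 0 12; 0.03 -0.0003 -0.0005 0 16; 0.03 -0.0003 -0.0005 0 20; 0.03 -0.0003 -0.0005 0 24; 0.03 -0.0003 -0.0005 0 27; 0.03 -0.0003 -0.0005 0 27"
}}

```text
t: 13.32
tool_pos: [0.6027, 0.2382, 0.0631]
ee_rot: [0.976, 0.216, -0.0, -0.0]
contact_force: [-1.2, 1.8, 0.9]
gripper_width: 0.0359
```

```bash
python3 - <<'E'
from h import *
st()
E
```

```text
t 13.32 p [0.6027 0.2382 0.0631] yang -65.1 F [-1.2  1.8  0.9] T [0.28 0.2  0.4 ] w 0.0359 j7 -1.04
```

Emit:
{"fn": "drive_tool", "kwargs": {
  "series": "0.03 0 0 0 2; 0.03 0 0 0 4; 0.03 0 0 0 6; 0.03 0 0 0 8; 0.03 0 0 0 8"
}}

```text
t: 13.95
tool_pos: [0.6026, 0.2383, 0.0631]
ee_rot: [0.989, 0.147, -0.0, -0.0]
contact_force: [-1.8, 2.6, 2.2]
gripper_width: 0.0364
```

```bash
python3 - <<'E'
from h import *
st()
E
```

```text
t 13.95 p [0.6026 0.2383 0.0631] yang -73.1 F [-1.8  2.6  2.2] T [0.45 0.41 0.34] w 0.0364 j7 -1.16
```

Emit:
{"fn": "drive_tool", "kwargs": {
  "series": "0.03 0 0 0 2; 0.03 0 0 0 4; 0.03 0 0 0 6; 0.03 0 0 0 6"
}}

```text
t: 14.45
tool_pos: [0.6026, 0.2385, 0.0631]
ee_rot: [0.996, 0.094, -0.0, -0.0]
contact_force: [-2.6, 2.2, 2.4]
gripper_width: 0.036
```

```bash
python3 - <<'E'
from h import *
st()
E
```

```text
t 14.45 p [0.6026 0.2385 0.0631] yang -79.2 F [-2.6  2.2  2.4] T [0.63 0.49 0.39] w 0.0360 j7 -1.25
```

Emit:
{"fn": "drive_tool", "kwargs": {
  "series": "0.03 0 0 0 2; 0.03 0 0 0 4; 0.03 0 0 0 5; 0.03 0 0 0 5"
}}

```text
t: 14.95
tool_pos: [0.6025, 0.2386, 0.0631]
ee_rot: [0.999, 0.051, -0.0, -0.0]
contact_force: [-3.2, 2.2, 2.6]
gripper_width: 0.0359
```

```bash
python3 - <<'E'
from h import *
st()
E
```

```text
t 14.95 p [0.6025 0.2386 0.0631] yang -84.1 F [-3.2  2.2  2.6] T [0.45 0.47 2.77] w 0.0359 j7 -1.32
```

Solid stop reached: 2.8 N m at 66° of swing. Releasing, then retreating upward.

Emit:
{"fn": "drive_tool", "kwargs": {
  "series": "0.036 0 0 0 0; 0.045 0 0 0 0; 0.06 0 0 0 0; 0.07 0 0 0 0; 0.07 0 0 0 0; 0.07 0 0 0 0; 0.07 0 0 0 0",
  "newtons": 30
}}

```text
t: 15.82
tool_pos: [0.6025, 0.2386, 0.0631]
ee_rot: [0.999, 0.051, -0.0, -0.0]
contact_force: [0.5, -0.2, -0.7]
gripper_width: 0.0701
```

```bash
python3 - <<'E'
from h import *
st()
shot('scene','s6');crop('s6',320,120,440,210,'s6c',6.6)
E
```

```text
t 15.82 p [0.6025 0.2386 0.0631] yang -84.1 F [ 0.5 -0.2 -0.7] T [-0.05  0.02 -0.06] w 0.0701 j7 -1.32
```

View pics/s6c.png

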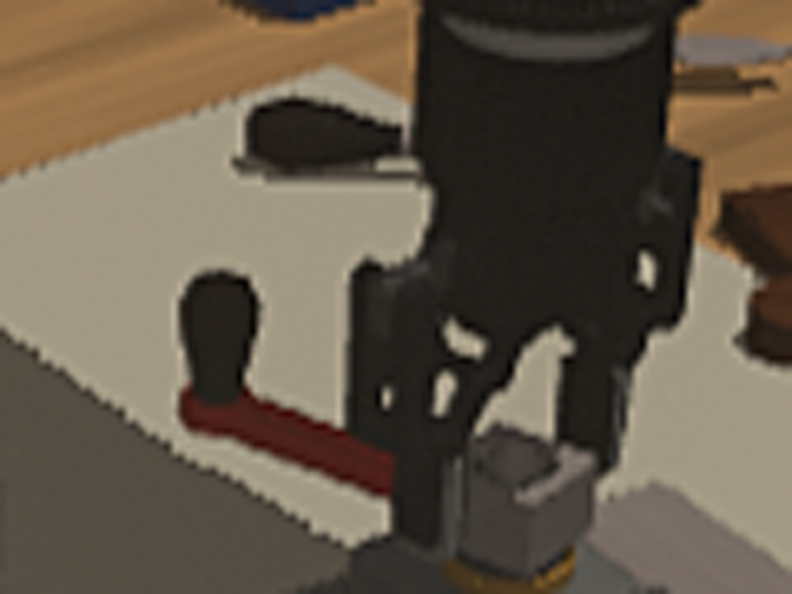

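Released and free. The hub sits on the yellow shoulder. Retreating up and to the side.

Emit:
{"fn": "drive_tool", "kwargs": {
  "series": "0.07 0 0 -0.01 0; 0.07 0 0 -0.03 0; 0.07 0 0 -0.07 0; 0.07 0 0 -0.12 0; 0.07 0 0 -0.17 0; 0.07 0 0.05 -0.19 0; 0.07 0 0.11 -0.19 0; 0.07 0 0.17 -0.19 0; 0.07 0 0.23 -0.19 0; 0.07 0 0.29 -0.19 0; 0.07 0 0.34 -0.19 0; 0.07 0 0.36 -0.19 0; 0.07 0 0.36 -0.19 0; 0.07 0 0.36 -0.19 0; 0.07 0 0.36 -0.19 0"
}}

```text
t: 17.75
tool_pos: [0.6397, -0.1181, 0.2533]
ee_rot: [0.999, 0.052, -0.0, -0.0]
contact_force: [0.0, 0.3, 0.3]
gripper_width: 0.0702
```

```bash
python3 - <<'E'
from h import *
st()
shot('scene','s7');im,d=shot('top','t7');crop('t7',100,170,260,290,'t7c',5);crop('s7',320,120,440,210,'s7c',6.6)
E
```

```text
t 17.75 p [ 0.6397 -0.1181  0.2533] yang -84.0 F [0.  0.3 0.3] T [ 0.02 -0.   -0.02] w 0.0702 j7 -0.92
```

View pics/t7.png

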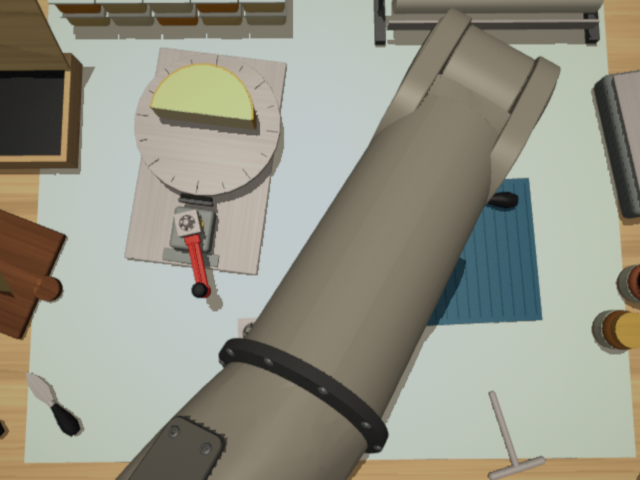

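View pics/t7c.png

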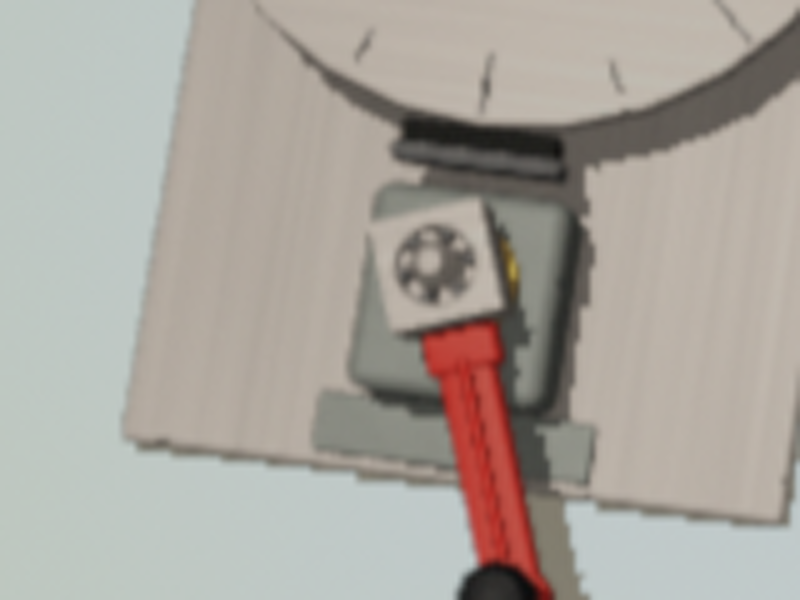

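View pics/s7c.png

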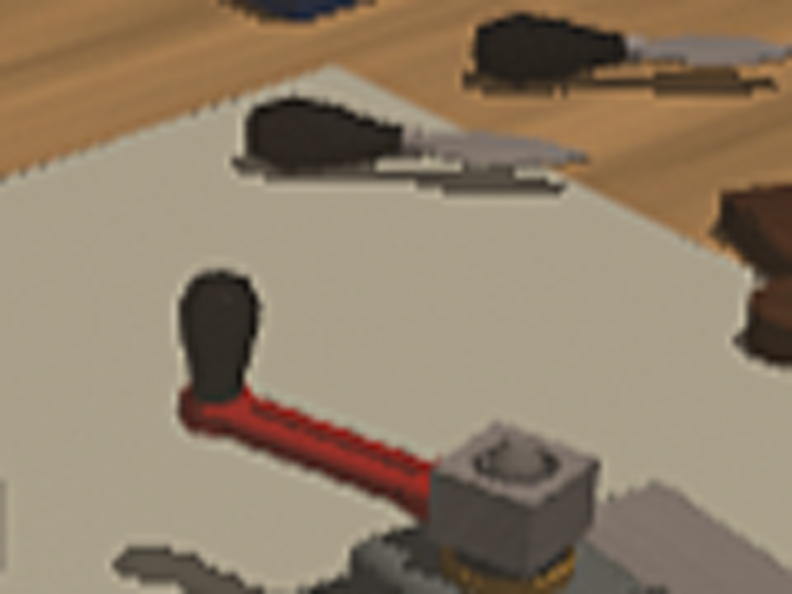

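```bash
python3 - <<'E'
from h import *
d=np.load('pics/t7.npy')
for u,v in((178,218),(197,217),(184,234),(198,231)): print(world('top',d,u,v))
print('knob',world('top',d,199,289),'arm',world('top',d,197,265))
k=world('top',d,199,289,.11);v=k[:2]-np.array([.603,.237]);print(np.linalg.norm(v),np.degrees(np.arctan2(v[1],v[0])))
a=cv2.imread('pics/top0.png')[180:230,165:225];b=cv2.imread('pics/t7.png')[180:230,165:225]
cv2.imwrite('pics/cmp.png',cv2.resize(np.hstack([a,b]),None,fx=6,fy=6,interpolation=cv2.INTER_CUBIC))
E
```

```text
[0.61017193 0.25148208 0.08888414]
[0.61242705 0.22061451 0.08403353]
[0.58335505 0.24138785 0.0863536 ]
[0.58807544 0.21776062 0.08776562]
knob [0.49008986 0.20943487 0.11326417] arm [0.53200007 0.22072286 0.07562371]
0.11594313242863032 -166.56311284208726
```

View pics/cmp.png

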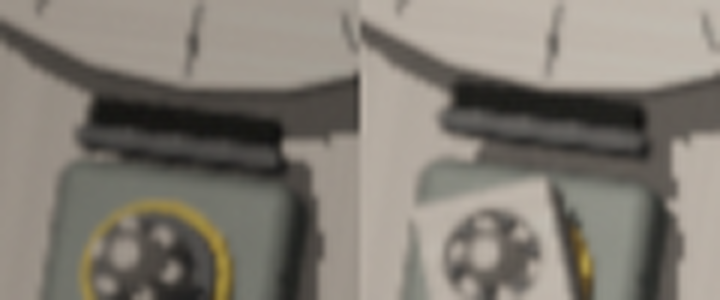

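```bash
python3 - <<'E'
from h import *
d=None
C=lambda x,y,z:world('top',d,100-.4+x/5,170-.4+y/5,z)
hc=np.array([C(x,y,.088) for x,y in [(370,228),(483,198),(508,305),(395,335)]]);print(hc.mean(0))
for a,b in[(0,3),(1,2)]:
    v=hc[b]-hc[a];print(np.linalg.norm(v),np.degrees(np.arctan2(v[1],v[0])))
for a,b in[(0,1),(3,2)]:
    v=hc[b]-hc[a];print(np.linalg.norm(v),np.degrees(np.arctan2(v[1],v[0]))-90)
for p,q in [((443,375),(483,555)),((500,365),(540,560))]:
    v=C(*q,.072)-C(*p,.072);print('arm edge',np.degrees(np.arctan2(v[1],v[0])))
A=cv2.cvtColor(cv2.imread('pics/top0.png'),6).astype(np.float32);B=cv2.cvtColor(cv2.imread('pics/t7.png'),6).astype(np.float32)
for x in(185,192,200,206):
    print(x,A[188:212,x].astype(int),B[188:212,x].astype(int))
print((world('top',d,195,200,.05)-world('top',d,195,201,.05))[0])
E
```

```text
[0.60192806 0.23573519 0.088     ]
0.03746222766627974 -165.75615818803868
0.03751906247589754 -166.02689292456714
0.039039256144363974 -165.2081895787037
0.03886147834315021 -165.28886340681876
arm edge -166.45365417553177
arm edge -167.5082517487212
185 [152 153 153 135  93  68  69  67  52  27  22  22  27  54  73  74  58  48
  64  81  99 108 113 113] [181 182 181 162 114  67  40  32  30  34  61  86  90  75  63  97 109  94
  89 100 122 133 139 151]
192 [155 153 154 155 150 124  75  67  63  44  24  22  22  27  55  74  74  58
  40  55  77  99 109 114] [183 182 182 183 178 149  81  36  31  31  38  72  94  94  77  47  68  86
  86  86  99 130 163 181]
200 [156 156 155 156 156 150 123  73  65  67  53  26  23  23  28  54  73  73
  58  40  56  78  99 110] [183 184 183 183 184 178 149  78  37  32  30  38  71  93  93  77  48  70
  88  89  85  98 121 135]
206 [154 157 157 155 156 153 127  76  66  72  64  44  26  22  23  30  54  72
  71  57  47  68  87 104] [182 186 185 184 184 181 153  92  59  35  32  32  36  67  91  92  75  55
  77  91  92  94 108 127]
0.0017756661302954502
```

The shoe moved about 5 mm towards the rim, the hub's top is at 88 mm (home), and the arm is at about -166.5°. That is 6° off front, which is at 172.4° (equivalent to -187.6°), once the measurement is resolved properly: a difference of about 21°, out over the front and clear of the platter. The gripper had turned 66°, but the lever only about 59°. I'll regrip it along its true angle and feel whether it is really on its stop.

```bash
python3 - <<'E'
from h import *
go([.6027,.2382,.115],-76.3)
E
```

```text
t 17.85 p [ 0.6397 -0.1184  0.2532] yang -84.0 F [0.9 0.2 0.5] T [ 0.01  0.01 -0.04] w 0.0702 j7 -0.92
shift [ 3.000e-01 -3.585e+02  1.383e+02] mm turn -7.7
```

Emit:
{"fn": "drive_tool", "kwargs": {
  "series": "0.07 0 -0.04 0 -2; 0.07 0 -0.1 0 -4; 0.07 0 -0.16 0 -6; 0.07 0 -0.22 0 -7.7; 0.07 0 -0.28 0 -7.7; 0.07 0 -0.33 0 -7.7; 0.07 0 -0.355 0 -7.7; 0.07 0 -0.3585 0.04 -7.7; 0.07 0 -0.3585 0.09 -7.7; 0.07 0 -0.3585 0.13 -7.7; 0.07 0 -0.3585 0.138 -7.7; 0.07 0 -0.3585 0.138 -7.7; 0.07 0 -0.3585 0.138 -7.7"
}}

```text
t: 19.48
tool_pos: [0.6033, 0.2383, 0.117]
ee_rot: [0.993, 0.119, 0.001, -0.001]
contact_force: [0.4, 0.3, 0.4]
gripper_width: 0.0699
```

```bash
python3 - <<'E'
from h import *
go([.6027,.2382,.066],-76.3)
E
```

```text
t 19.48 p [0.6033 0.2383 0.117 ] yang -76.3 F [0.4 0.3 0.4] T [-0.02 -0.03 -0.03] w 0.0699 j7 -1.25
shift [-0.7  0.  51. ] mm turn -0.0
```

Emit:
{"fn": "drive_tool", "kwargs": {
  "series": "0.07 -0.0007 0 0.02 0; 0.07 -0.0007 0 0.04 0; 0.07 -0.0007 0 0.05 0; 0.07 -0.0007 0 0.05 0; 0.03 -0.0007 0 0.05 0; 0.03 -0.0007 0 0.05 0; 0.03 -0.0007 0 0.05 0; 0.03 -0.0007 0 0.05 0; 0.03 -0.0007 0 0.05 0; 0.03 -0.0007 0 0.05 0",
  "newtons": 110
}}

```text
t: 20.72
tool_pos: [0.603, 0.2384, 0.0681]
ee_rot: [0.993, 0.119, 0.001, -0.001]
contact_force: [-3.7, -0.2, 10.5]
gripper_width: 0.0355
```

```bash
python3 - <<'E'
from h import *
st()
E
```

```text
t 20.73 p [0.603  0.2384 0.0681] yang -76.3 F [-3.7 -0.2 10.5] T [-0.03  0.73  0.04] w 0.0355 j7 -1.21
```

Emit:
{"fn": "drive_tool", "kwargs": {
  "series": "0.03 0 0 0 1; 0.03 0 0 0 2; 0.03 0 0 0 3; 0.03 0 0 0 3; 0.03 0 0 0 3"
}}

```text
t: 21.35
tool_pos: [0.6029, 0.2387, 0.0682]
ee_rot: [0.996, 0.093, 0.001, -0.001]
contact_force: [-3.4, 1.4, 5.2]
gripper_width: 0.036
```

```bash
python3 - <<'E'
from h import *
st()
E
```

```text
t 21.35 p [0.6029 0.2387 0.0682] yang -79.3 F [-3.4  1.4  5.2] T [0.48 0.86 0.58] w 0.0360 j7 -1.25
```

Emit:
{"fn": "drive_tool", "kwargs": {
  "series": "0.03 0 0 0 1; 0.03 0 0 0 2; 0.03 0 0 0 3; 0.03 0 0 0 3; 0.03 0 0 0 3"
}}

```text
t: 21.98
tool_pos: [0.6029, 0.2388, 0.0682]
ee_rot: [0.998, 0.067, 0.001, -0.001]
contact_force: [-4.3, 1.9, 5.3]
gripper_width: 0.0354
```

```bash
python3 - <<'E'
from h import *
st()
E
```

```text
t 21.98 p [0.6029 0.2388 0.0682] yang -82.3 F [-4.3  1.9  5.3] T [0.2  0.8  2.24] w 0.0354 j7 -1.30
```

Solid stop again: the torque jumped from 0.58 to 2.2 N m. I'll compare the knob's angle while loaded and after release.

```bash
python3 - <<'E'
from h import *
shot('top','t8');crop('t8',100,170,260,290,'t8c',5)
E
```

```text
(no output)
```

View pics/t8c.png

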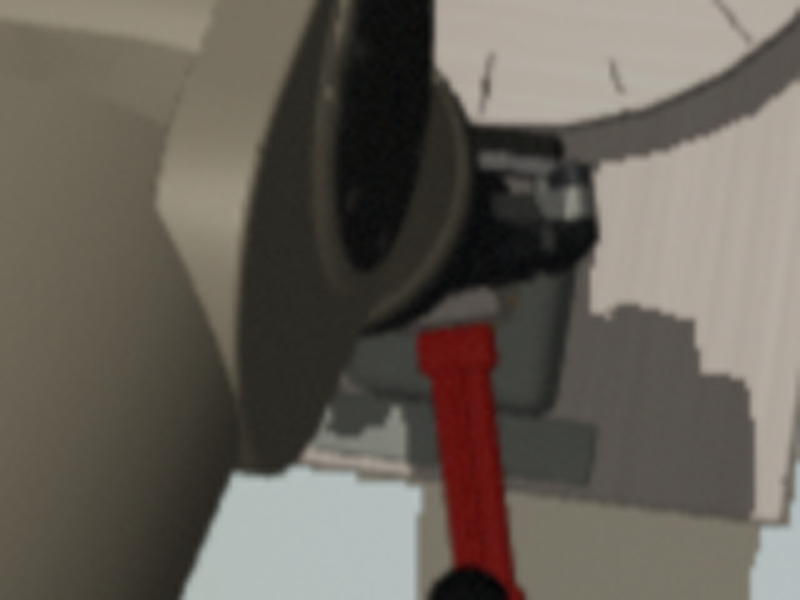

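Emit:
{"fn": "drive_tool", "kwargs": {
  "series": "0.038 0 0 0 0; 0.045 0 0 0 0; 0.06 0 0 0 0; 0.07 0 0 0 0; 0.07 0 0 0 0; 0.07 0 0 -0.01 0; 0.07 0 0 -0.03 0; 0.07 0 0 -0.07 0; 0.07 0 0 -0.12 0; 0.07 0 0 -0.17 0; 0.07 0 0.05 -0.19 0; 0.07 0 0.11 -0.19 0; 0.07 0 0.17 -0.19 0; 0.07 0 0.23 -0.19 0; 0.07 0 0.29 -0.19 0; 0.07 0 0.34 -0.19 0; 0.07 0 0.36 -0.19 0; 0.07 0 0.36 -0.19 0; 0.07 0 0.36 -0.19 0",
  "newtons": 30
}}

```text
t: 24.4
tool_pos: [0.651, -0.1176, 0.2581]
ee_rot: [0.998, 0.068, 0.001, -0.001]
contact_force: [-0.1, -0.1, -0.1]
gripper_width: 0.0703
```

```bash
python3 - <<'E'
from h import *
st()
shot('top','t9');crop('t9',100,170,260,290,'t9c',5);shot('scene','s9')
d=np.load('pics/t9.npy')
E
```

```text
t 24.40 p [ 0.651  -0.1176  0.2581] yang -82.2 F [-0.1 -0.1 -0.1] T [ 0.06 -0.02  0.01] w 0.0703 j7 -0.90
```

View pics/t9c.png

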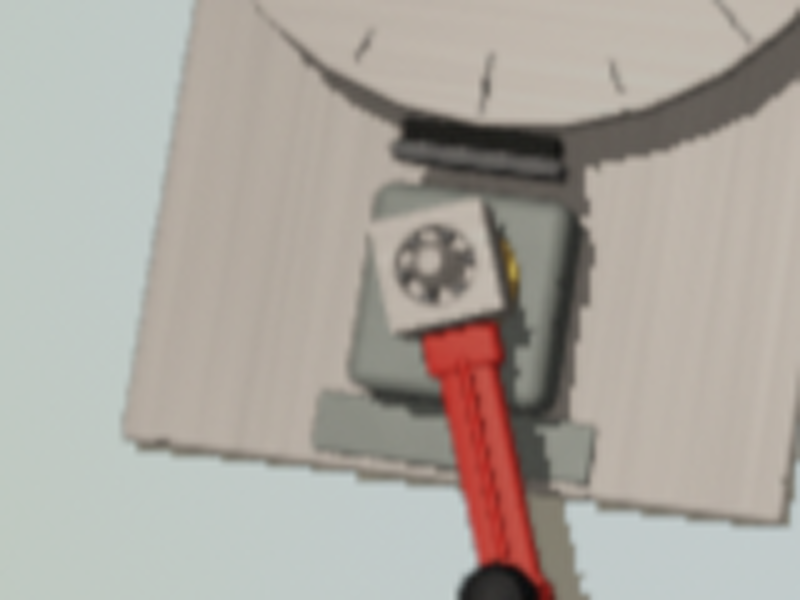

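View pics/s9.png

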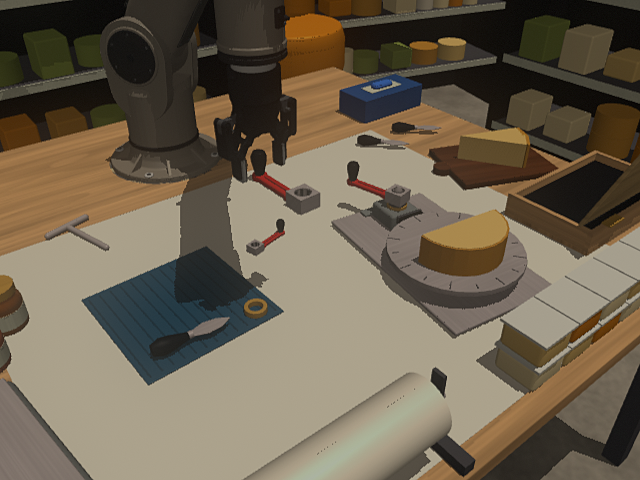

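```bash
python3 - <<'E'
from h import *
G={k:cv2.cvtColor(cv2.imread(f'pics/{k}.png'),6).astype(np.float32) for k in('top0','t7','t8','t9')}
for x in(208,209,210,211):
    print(x,{k:G[k][190:212,x].astype(int).tolist() for k in G})
# shoe displacement by grey-front edge, top0 vs t9; project candidate displacement
sx=np.array([np.cos(np.radians(-7.5)),np.sin(np.radians(-7.5)),0])
for z in(.04,.05,.055):
    p=np.array([.645,.231,z]);a=np.array(pix('top',p));b=np.array(pix('top',p+sx*.005));print(z,a,b-a)
def edges(g,x):
    y=np.arange(186,214,.05);v=np.interp(y,np.arange(480),cv2.GaussianBlur(g,(1,3),0)[:,x]);dv=np.gradient(v,y)
    return y,dv
for k in('t7','t9'):
    out=[]
    for x in range(186,206,2):
        A=G['top0'][194:208,x-0]
        best=None
        for s in np.arange(1,5,.05):
            # only shoe rows: black bar + grey lip (profile shape), gain fit
            yy=np.arange(196,206)+ (x-192)*.13
            a=np.interp(yy,np.arange(480),G['top0'][:,x]);b=np.interp(yy-s,np.arange(480),G[k][:,x])
            M=np.c_[a,np.ones_like(a)];res=np.linalg.lstsq(M,b,rcond=None)[1]
            if len(res) and (best is None or res[0]<best[0]):best=(res[0],s)
        out.append(round(float(best[1]),2))
    print(k,out)
E
```

```text
208 {'top0': [158, 156, 156, 154, 128, 77, 67, 72, 71, 54, 28, 24, 22, 25, 52, 72, 73, 60, 41, 56, 78, 100], 't7': [186, 184, 184, 181, 154, 95, 64, 40, 32, 33, 35, 59, 84, 93, 78, 49, 71, 90, 92, 87, 98, 122], 't8': [174, 172, 172, 169, 143, 86, 57, 36, 29, 29, 31, 54, 76, 85, 78, 70, 86, 92, 87, 81, 76, 71], 't9': [188, 186, 186, 183, 156, 95, 65, 41, 33, 32, 38, 59, 84, 95, 79, 50, 72, 91, 93, 89, 100, 124]}
209 {'top0': [158, 157, 156, 154, 129, 77, 67, 73, 73, 58, 29, 25, 24, 25, 52, 72, 75, 61, 37, 51, 77, 98], 't7': [186, 185, 184, 182, 155, 94, 65, 42, 33, 30, 34, 54, 80, 90, 77, 50, 69, 89, 91, 88, 98, 122], 't8': [174, 173, 173, 170, 143, 86, 58, 37, 28, 28, 29, 48, 72, 81, 69, 55, 62, 73, 80, 81, 81, 80], 't9': [188, 186, 186, 183, 156, 96, 65, 43, 33, 31, 33, 53, 80, 91, 78, 50, 69, 89, 92, 87, 99, 123]}
210 {'top0': [158, 157, 156, 154, 129, 78, 67, 72, 72, 58, 32, 21, 21, 21, 41, 64, 72, 59, 35, 50, 76, 96], 't7': [186, 185, 184, 182, 156, 96, 68, 48, 32, 29, 30, 49, 76, 88, 77, 54, 66, 88, 91, 88, 98, 118], 't8': [174, 173, 173, 170, 145, 86, 57, 37, 27, 25, 27, 44, 65, 69, 49, 35, 35, 51, 71, 79, 80, 81], 't9': [188, 187, 185, 184, 158, 97, 69, 48, 33, 30, 31, 50, 77, 89, 79, 54, 67, 89, 91, 90, 99, 120]}
211 {'top0': [158, 158, 157, 154, 130, 78, 67, 72, 71, 63, 44, 25, 22, 37, 55, 56, 50, 38, 32, 50, 72, 88], 't7': [186, 185, 184, 182, 157, 96, 73, 55, 32, 23, 19, 37, 65, 76, 62, 45, 59, 84, 90, 88, 92, 108], 't8': [174, 173, 172, 170, 145, 88, 65, 49, 27, 20, 17, 31, 49, 51, 37, 31, 33, 52, 73, 80, 81, 80], 't9': [188, 187, 186, 184, 158, 97, 74, 56, 32, 22, 24, 38, 66, 77, 62, 47, 62, 86, 91, 89, 94, 110]}
0.04 [196.28288865 202.69272926] [ 0.42377137 -2.76973061]
0.05 [195.16939703 201.66807836] [ 0.42829791 -2.79429151]
0.055 [194.60501944 201.14873003] [ 0.43059682 -2.80673593]
t7 [2.55, 2.55, 2.6, 2.4, 1.9, 1.95, 2.3, 2.5, 2.45, 2.6]
t9 [2.55, 2.55, 2.65, 2.45, 1.95, 1.95, 2.3, 2.5, 2.4, 2.6]
```

The shoe sits in the same place while loaded (t8) and after both releases (t7, t9), so the shaft is on its stop. Only the lever moved back, within its spline play. The bystanders are where they were. Handing in.

```bash
python3 - <<'E'
from h import *
st(); print(r.close_job())
E
```

```text
t 24.50 p [ 0.6511 -0.117   0.2578] yang -82.2 F [1.2 0.3 0.1] T [ 0.05 -0.01 -0.01] w 0.0699 j7 -0.90
the job is handed in; nothing more can be done
None
```

The middle-sized lever is back on the brake shaft, fully home, with the brake set and the robot clear. I handed the job in at 24.5 s.

- **Fitting:** I put the arm on about 80° counter-clockwise of straight out, the best rib position available. It dropped into the splines without searching. It then slid to the shoulder with about 9 N of contact, no forcing.
- **Setting the brake:** I swung it clockwise until it hit the solid stop, where the torque jumped to 2.8 N m. I then let go and backed off.
- **Final position:** The hub's top is at about 88 mm, which is fully home. The arm points about 21° off straight out from the front, well clear of the platter.
- **Brake shoe:** It moved roughly 5 mm towards the rim.
- **Bystanders:** The knife, ring and the other two levers look untouched in the final picture.

**Check that disagreed:** the gripper turned 66° but the lever only about 59°. I regripped and turned it again. The stop was there again at 2.2 N m, and the lever sprang back about 6° on release both times. The shoe sat in the same place loaded and released, so I took the difference to be spline play plus twist in the grip, with the shaft on its stop.

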